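# Fit the stop pin into the hidden socket of a length stop

## Task

Fit the stop pin to the length-stop fixture on the bench: lift the steel pin out of its wooden block, set its tip down on the bar inside the cover plate's slot, right at one end of the slot, and slide it along the slot under light pressure until it drops into the hidden socket. Push it gently fully home there and leave it standing upright on its own. Never force the pin against the fixture, and leave the cup, the tape measure and the offcut where they are.

Things in the scene. Friction and masses are not known exactly. Their poses are not given: they have to be found in the camera images.
- fixture: length-stop fixture, fixed to the bench: closed grey box 76 x 296 x 54 mm (its x, y, z), its top a bare metal cover plate 8 mm thick with a centred slot 15 mm wide (x) and 120 mm long along its y axis (y = -60 to +60 mm). Origin: centre of the underside, z up. More than 20 N between pin and fixture spoils it.
- slot_mid (a point): middle of the slot, on the flat top of the dark steel slide bar that lies under it, 8 mm below the cover's top face and 46 mm above the underside; axes as the fixture's. The bar does not slide, but is carried on springs: it begins to sink at about 2.5 N, then 1.2 N per mm, to a hard stop at 6 mm (about 10 N).
- slot_end_left (a point): the slot's end at y = +60 mm of the fixture, on the bar's top. The bar's one socket, 15 x 15 mm, 24 mm deep, centred across the slot, has its centre at most 36 mm from the slot's middle. It cannot be seen: a flush dust plug of the same steel closes it.
- slot_end_right (a point): the slot's other end, at y = -60 mm, on the bar's top. The dust plug yields to about 0.5 N and goes down ahead of the pin to the socket's floor; over the socket the bar springs up round the pin and the pressure falls away. Fully home, the pin's tip is 24 mm below the bar's top (22 mm above the fixture's underside).
- pin_block: wooden parking block, fixed, 64 x 64 x 42 mm, with an upright round bore (13.5 mm wide, 30 mm deep) in the middle of its top, in which the pin stands. Origin: centre of the underside.
- pin_head (a point): centre of the stop pin's round steel head (24 mm diameter, 40 mm tall; the place to grip). z axis along the pin, pointing away from the tip. The pin is 100 mm long, 140 g or so; below the head is a plain round shank of 12 mm diameter and 60 mm length. The pin's tip is 80 mm below this point.
- pin_tip (a point): centre of the flat lower end of the stop pin's shank (its rim is bevelled 1.5 mm).
- cup_center (a point): bystander: small turned wooden cup, 48 mm diameter, 58 mm tall, standing; this point is at half its height.
- tape_center (a point): bystander: tape measure, 62 x 80 x 32 mm; this point is at half its height.
- offcut_center (a point): bystander: dark wood offcut, 32 x 100 x 32 mm, lying; this point is at half its height.
There are look-alikes about, which are no part of the job. What is shaped like the part that bears pin_head but green or red is not meant.

How it is judged:
By the outcome, as a careful person would: the job done as asked, in the order asked, and still so for the second after the job is handed in, with the robot touching nothing.
It also fails if it takes over 58 s, if anything falls off the work surface, if the arm or the gripper's body presses on something with over 40 N, if the wrist force passes 120 N, or if a joint passes its speed limit or range.

## Robot

A 7-joint arm with a two-finger parallel gripper is mounted at the origin on a cart in front of the work surface, level with it; the furniture and walls round the work are solid. World frame = base frame: x ahead of the robot, y to its left, z up, the work surface at z = 0. Lengths are in m, angles in rad, forces in N, time in s.
With the tool pointing down it reaches from about 0.35 to 0.9 m from the base axis. Payload 8.1 kg.
Tool frame: the origin (TCP) lies midway between the tips of the shut fingers; the grasp point (between the pads) lies 19 mm behind it; y points along the fingers, z is the direction in which the jaws open and shut, and the axes are right-handed (so a half turn about y gives the same grasp; the last joint's range is limited). The gripper opens to 85 mm and grips with 20 to 120 N. Pads are 22 mm wide; open, the fingers measure 114 mm over their backs; the gripper's body (76 mm by 85 mm) begins 54 mm behind the grasp point. The pads swing forward as they close: fully open they stand 13 mm farther back than shut.
Start: joints at [-1.435, 0.434, 0.025, 1.573, -0.012, 1.134, -0.075], TCP at [0.148, 0.607, 0.231] pointing down, gripper open.
Joint ranges: [-2.62, 2.62], [-0.44, 2.09], [-1.27, 1.32], [0.08, 2.57], [-1.32, 4.46], [0.12, 2], [-2.74, 2.74]. Speed limits (rad/s): [2.22, 2.22, 3.01, 3.01, 3.14, 3.14, 3.14].

## Interface

Orientations are given as a unit quaternion [w, x, y, z].
In Python, from bench import robot gives the robot as it stands.
- The arm moves only by the tool send_rows, never from a script. Its argument "commands" is a list of rows, each a list of 4 numbers: the shift along the tool's x, y, z in cm, then the turn about the tool's y in rad. A call has 1 to 20 rows; each row is the pose to reach, as a shift and turn from the pose measured when the call began, along the tool's axes at that moment; what a row does not reach only later rows make up. A row lasts 1/10 s, in which the tool goes at most 50 mm and 8.59 degrees, less where a joint would pass 70% of its speed; a pose out of reach is approached as far as the arm can. A call with a gripper value outside its range is refused whole. "grip" is the finger opening in cm, from 0 to 8.54, set as the call begins (left out, the last holds). The fingers move at their own pace and stop on an object; "newtons" is the grip in N (left out, the last holds). Time passes only in rows, so rows that repeat a pose let the fingers close. It gives the time, the measured TCP pose, the force and the opening at its end, in the units of the state.
- robot.read_state(): the state, without advancing time (a new reading comes with each control period).
- robot.get_image(name): name is "scene" or "top"; returns a dict with "color" (420x560x3 uint8, red, green, blue), "camera_matrix" (3x3 intrinsics, pixels), "dist" ([k1, k2, p1, p2, k3] as OpenCV has them; the pictures are not rectified), "extrinsics" (4x4, takes a point from camera to world coordinates). Camera axes: x right, y down, z forward; pixel columns grow to the right and rows downward; lengths in m; the calibration is good to about 2 mm. A picture is of the moment at which its call begins. There is no depth.
- robot.sign_off(): hands the job in, once; it reports no verdict.
The state is a dict: "t": time; "joint_positions": joint angles; "dq": joint speeds; "tau": joint torques, N m; "position": TCP position; "eef_rot": TCP orientation; "wrist_force": force on the tool from outside, world axes, zero at the start; "torque": the same for the moment, N m; "opening": opening from 0.0 (shut) to 1.0 (fully open).
Only numpy, scipy, OpenCV 4.12 (cv2) and the standard library are available. Lean on these libraries where they do the work, as an engineer would, in place of code of your own. Each camera call takes 0.05 s, during which the arm holds its last target. There are 200 camera calls.

## Working session

There is one attempt and no reset: what is moved stays moved. The work goes in short steps, Python scripts to look and compute and a tool call to move; the robot and the scene stay as the last step left them, time stands still between calls to the robot, and variables do not carry over. Pictures are saved under pics/ and viewed, about 8 in all and at most 12, crops included, and the job is handed in when it is done.

Besides the shell and the picture viewer there is one more tool, called after "Request:" by a JSON object that holds its "method" and its "body", one argument or row to a line. send_rows: Moves the arm, as the interface text tells. Its arguments: {"type":"object","properties":{"commands":{"type":"array"},"grip":{"type":"number"},"newtons":{"type":"number"}},"required":["commands"]}

```bash
mkdir -p pics; ls; cat > h.py <<'E'
import numpy as np, cv2
from bench import robot
from scipy.spatial.transform import Rotation as R
def get(n,save=None):
    im=robot.get_image(n)
    if save: cv2.imwrite('pics/'+save,im['color'][:,:,::-1])
    return im
def ray(im,uv):
    K=np.array(im['camera_matrix']);d=np.array(im['dist']);T=np.array(im['extrinsics'])
    p=cv2.undistortPoints(np.array(uv,float).reshape(-1,1,2),K,d).reshape(-1,2)
    v=np.c_[p,np.ones(len(p))]@T[:3,:3].T
    return T[:3,3],v
def onz(im,uv,z):
    o,v=ray(im,uv); return o+v*((z-o[2])/v[:,2])[:,None]
def proj(im,P):
    T=np.linalg.inv(np.array(im['extrinsics']))
    r,_=cv2.Rodrigues(T[:3,:3])
    return cv2.projectPoints(np.array(P,float).reshape(-1,1,3),r,T[:3,3],np.array(im['camera_matrix']),np.array(im['dist']))[0].reshape(-1,2)
def tri(l):
    A=np.zeros((3,3));b=np.zeros(3)
    for im,uv in l:
        o,v=ray(im,[uv]);v=v[0]/np.linalg.norm(v[0]);M=np.eye(3)-np.outer(v,v);A+=M;b+=M@o
    return np.linalg.solve(A,b)
def rot():
    q=robot.read_state()['eef_rot']; return R.from_quat([q[1],q[2],q[3],q[0]]).as_matrix()
E
python3 - <<'E'
from h import *
np.set_printoptions(precision=4,suppress=True)
for n in('scene','top'):
    im=get(n,n+'0.png');print(n,np.array(im['extrinsics']),np.array(im['camera_matrix']))
s=robot.read_state();print(s);print(rot())
E
```

```text
pics
scene [[ 0.684  -0.4967  0.5343 -0.0482]
 [-0.7293 -0.4504  0.5149 -0.6385]
 [-0.0151 -0.7419 -0.6703  0.8522]
 [ 0.      0.      0.      1.    ]] [[429.0136   0.     269.9478]
 [  0.     429.0136 209.8036]
 [  0.       0.       1.    ]]
top [[-0.1191 -0.9717  0.204   0.3381]
 [-0.9929  0.1174 -0.0201 -0.0064]
 [-0.0045 -0.205  -0.9788  1.1939]
 [ 0.      0.      0.      1.    ]] [[465.16     0.     277.2749]
 [  0.     465.16   208.0213]
 [  0.       0.       1.    ]]
{'t': 0.1, 'joint_positions': array([-1.4346,  0.4351,  0.025 ,  1.574 , -0.0116,  1.134 , -0.0751]), 'dq': array([ 0.0015, -0.0006, -0.001 , -0.0025,  0.0009, -0.0021, -0.0009]), 'tau': array([  0.0031, -67.1758,   1.0281, -31.6901,   0.0157,   0.0073,
        -0.0001]), 'position': array([0.1478, 0.6068, 0.2306]), 'eef_rot': array([-0.7016,  0.7026, -0.0843,  0.0842]), 'wrist_force': array([0.0616, 0.3373, 0.3735]), 'torque': array([ 0.0349,  0.0282, -0.0513]), 'opening': 0.9989417832222883}
[[ 0.9716 -0.0002  0.2366]
 [-0.2366 -0.0014  0.9716]
 [ 0.0001 -1.     -0.0014]]
```

View pics/scene0.png

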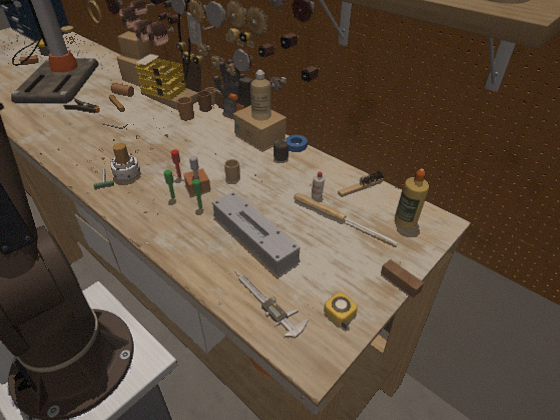

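View pics/top0.png

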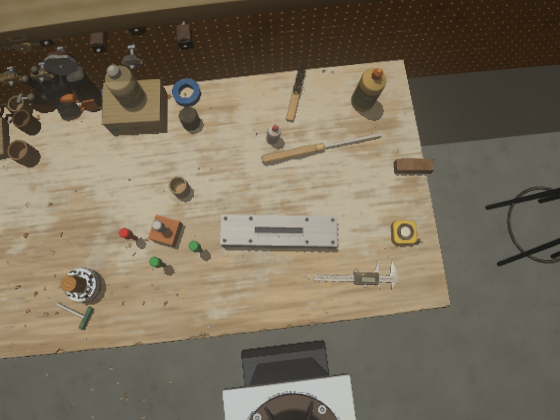

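The scene view shows the grey pin in the reddish block at scene (195,170) and top (160,228). The look-alikes are green at scene (169,178) and (197,188), and red at (176,158). The fixture is at scene (255,232) and top (279,231), the cup at top (180,187), the tape at (404,232) and the offcut at (414,166). By the description I choose the grey one in the block, and I'll check it in a close crop.

```bash
python3 - <<'E'
from h import *
np.set_printoptions(precision=4,suppress=True)
a=cv2.imread('pics/scene0.png');b=cv2.imread('pics/top0.png')
A=cv2.resize(a[140:220,150:250],None,fx=4,fy=4,interpolation=2)   # 400x320
B=cv2.resize(b[190:270,110:210],None,fx=4,fy=4,interpolation=2)
C=cv2.resize(b[200:260,210:350],None,fx=5.714,fy=4.5,interpolation=2)
cv2.imwrite('pics/crop0.png',np.vstack([np.hstack([A,B]),cv2.resize(C,(800,270))]))
im=get('top')
g=cv2.cvtColor(b,cv2.COLOR_BGR2HSV)
m=((g[...,1]<50)&(g[...,2]>90)).astype(np.uint8);m[:, :205]=0;m[:,350:]=0;m[:205]=0;m[258:]=0
m=cv2.morphologyEx(m,cv2.MORPH_CLOSE,np.ones((9,9)))
c=max(cv2.findContours(m,0,2)[0],key=cv2.contourArea);r=cv2.minAreaRect(c);print(r)
bx=cv2.boxPoints(r);P=onz(im,bx,.054);print(P,np.linalg.norm(P-np.roll(P,1,0),axis=1))
# dark slot
s=((g[...,2]<95)).astype(np.uint8);s[:,:245]=0;s[:,312:]=0;s[:222]=0;s[240:]=0
c=max(cv2.findContours(s,0,2)[0],key=cv2.contourArea);r=cv2.minAreaRect(c);print(r)
print(onz(im,[r[0]],.05),onz(im,cv2.boxPoints(r),.05))
E
```

```text
((284.5, 231.0), (51.99999237060547, 128.99996948242188), 90.0)
[[ 0.6007  0.1121  0.054 ]
 [ 0.5618 -0.2095  0.054 ]
 [ 0.4326 -0.19    0.054 ]
 [ 0.4705  0.1246  0.054 ]] [0.1307 0.3239 0.1307 0.3168]
((278.0, 230.0), (4.0, 46.0), 90.0)
[[ 0.5209 -0.025   0.05  ]] [[ 0.5327  0.0313  0.05  ]
 [ 0.519  -0.0825  0.05  ]
 [ 0.509  -0.0812  0.05  ]
 [ 0.5227  0.0324  0.05  ]]
```

View pics/crop0.png

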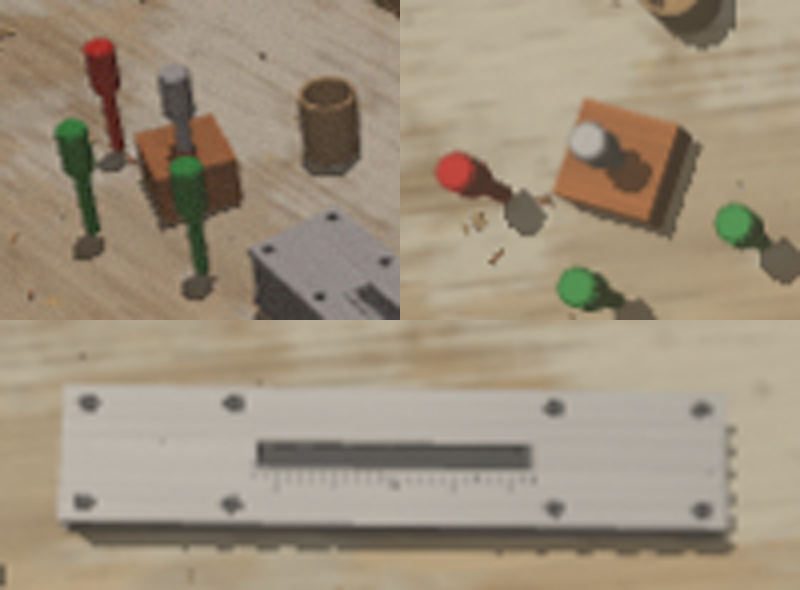

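The crop confirms a steel-grey pin in the wooden block, with its head at top px (157,225). Next I'll get sub-pixel fixture edges and the head in both views.

```bash
cat > m.py <<'E'
from h import *
np.set_printoptions(precision=4,suppress=True)
def edges(g,u0,u1,v0,v1,axis,sign):
    # subpixel max gradient along axis for each line; returns points
    f=cv2.GaussianBlur(g,(0,0),.8)
    pts=[]
    if axis==0:
        d=sign*(f[v0+1:v1+1,u0:u1]-f[v0-1:v1-1,u0:u1])
        for j in range(d.shape[1]):
            k=d[:,j];i=int(k.argmax())
            if 0<i<len(k)-1: pts.append((u0+j,v0+i+.5*(k[i-1]-k[i+1])/(k[i-1]-2*k[i]+k[i+1])))
    else:
        return edges(g.T.copy(),v0,v1,u0,u1,0,sign)[:,::-1]
    return np.array(pts)
def line(P):
    return cv2.fitLine(P.astype(np.float32),cv2.DIST_HUBER,0,.01,.01).ravel()
def top(im,z=.054):
    g=cv2.cvtColor(im['color'],cv2.COLOR_RGB2GRAY).astype(np.float32)
    E={}
    for n,a in dict(su=(260,298,224,231,0,-1),sd=(260,298,229,236,0,1),sl=(250,260,228,232,1,-1),sr=(298,308,228,233,1,1),cd=(226,332,240,250,0,-1),
         cl=(215,226,219,241,1,1),cr=(331,342,219,243,1,-1)).items():
        E[n]=line(onz(im,edges(g,*a),z)[:,:2])
    return E
E
python3 - <<'E'
from m import *
im=get('top');E=top(im)
for k,v in E.items(): print(k,v,np.degrees(np.arctan2(v[1],v[0])))
def dist(a,b): n=np.array([-a[1],a[0]]);return (b[2:]-a[2:])@n
print('slot w',dist(E['su'],E['sd']),'l',np.linalg.norm(E['sl'][2:]-E['sr'][2:]),'cover l',np.linalg.norm(E['cl'][2:]-E['cr'][2:]),'mid to cd',dist(E['cd'],(E['su']+E['sd'])/2))
print('slot mid', (E['sl'][2:]+E['sr'][2:])/2,(E['su'][2:]+E['sd'][2:])/2,'cover mid y',(E['cl'][2:]+E['cr'][2:])/2)
# pin head
sc=get('scene')
def head(im,w,z):
    g=cv2.cvtColor(im['color'],cv2.COLOR_RGB2HSV);u0,u1,v0,v1=w
    m=((g[v0:v1,u0:u1,1]<45)&(g[v0:v1,u0:u1,2]>75)).astype(np.uint8)
    n,l,s,c=cv2.connectedComponentsWithStats(m);i=1+s[1:,4].argmax();return c[i]+[u0,v0],s[i],onz(im,[c[i]+[u0,v0]],z)
print(head(im,(148,168,216,236),.112)); print(head(sc,(186,204,152,178),.112))
b=cv2.cvtColor(im['color'],cv2.COLOR_RGB2HSV);m=((b[...,0]<14)&(b[...,1]>110)&(b[...,2]>110)).astype(np.uint8);m[:,:145]=0;m[:,190:]=0;m[:210]=0;m[255:]=0
m=cv2.morphologyEx(m,cv2.MORPH_CLOSE,np.ones((11,11)))
c=max(cv2.findContours(m,0,2)[0],key=cv2.contourArea);r=cv2.minAreaRect(c);P=onz(im,cv2.boxPoints(r),.042);print(r,P,P.mean(0))
for n,uv,z in(('g1',(155,262),.09),('g2',(194,246),.09),('red',(125,233),.09),('cup',(179,187),.03)):print(n,onz(im,[uv],z))
print(proj(im,[[.148,.607,.3]]))
E
```

```text
su [ 0.1401  0.9901  0.5284 -0.0259] 81.94523
sd [ 0.1322  0.9912  0.5129 -0.0295] 82.4023
sl [ 0.9941 -0.1085  0.5285  0.0335] -6.2292757
sr [ 0.9969 -0.0792  0.5129 -0.0852] -4.5416427
cd [ 0.1356  0.9908  0.483  -0.0216] 82.20466
cl [ 0.992  -0.1262  0.5436  0.1172] -7.251003
cr [ 0.9897 -0.1434  0.5005 -0.1669] -8.244838
slot w 0.0147755835 l 0.11970081 cover l 0.28735772 mid to cd -0.03815068
slot mid [ 0.5207 -0.0258] [ 0.5206 -0.0277] cover mid y [ 0.5221 -0.0249]
(array([156.7564, 225.1026]), array([ 3,  5, 12, 10, 78], dtype=int32), array([[0.5568, 0.2605, 0.112 ]]))
(array([193.4194, 161.7527]), array([ 3,  4, 12, 15, 93], dtype=int32), array([[0.5443, 0.2419, 0.112 ]]))
((163.2847137451172, 229.58897399902344), (24.756824493408203, 25.41303062438965), 17.354022979736328) [[0.5407 0.3031 0.042 ]
 [0.6006 0.2797 0.042 ]
 [0.5744 0.2209 0.042 ]
 [0.5151 0.2447 0.042 ]] [0.5577 0.2621 0.042 ]
g1 [[0.4725 0.2764 0.09  ]]
g2 [[0.4999 0.1799 0.09  ]]
red [[0.5511 0.3449 0.09  ]]
cup [[0.6666 0.2162 0.03  ]]
[[-29.2682 439.5987]]
```

Request:
{"method": "send_rows", "body": {
  "commands": [
    [3, 0, -1.5, -0.01],
    [7, 0, -3.5, -0.02],
    [11, 0, -5.5, -0.03],
    [15, 0, -7.5, -0.04],
    [19, 0, -9.5, -0.05],
    [23, 0, -11.5, -0.06],
    [27, 0, -13.5, -0.07],
    [31, 0, -15.5, -0.08],
    [35, 0, -17.5, -0.09],
    [39, 0, -19.5, -0.1],
    [42.5, 0, -21.2, -0.103],
    [45, 0, -22.5, -0.103],
    [47, 0, -23.5, -0.103],
    [47.9, 0, -23.9, -0.103],
    [47.9, 0, -23.9, -0.103],
    [47.9, 0, -23.9, -0.103],
    [47.9, 0, -23.9, -0.103]
  ],
  "grip": 6,
  "newtons": 40
}}

```text
t: 1.95
position: [0.5555, 0.2631, 0.2311]
eef_rot: [-0.705, 0.706, -0.047, 0.047]
wrist_force: [-0.5, 0.8, 0.3]
opening: 0.699
```

Request:
{"method": "send_rows", "body": {
  "commands": [
    [0.1, 2, -0.1, 0],
    [0.2, 5, -0.2, 0],
    [0.2, 8, -0.2, 0],
    [0.2, 10, -0.2, 0],
    [0.2, 10.6, -0.2, 0],
    [0.2, 10.6, -0.2, 0],
    [0.2, 10.6, -0.2, 0]
  ]
}}

```text
t: 2.65
position: [0.5575, 0.2617, 0.1263]
eef_rot: [0.706, -0.705, 0.047, -0.047]
wrist_force: [-0.3, -0.1, 0.6]
opening: 0.705
```

```bash
python3 - <<'E'
from h import *
t=get('top');s=get('scene')
f=lambda im,u,v:cv2.resize(im['color'][v:v+100,u:u+100,::-1],None,fx=4,fy=4,interpolation=2)
cv2.imwrite('pics/near1.png',np.hstack([f(s,150,110),f(t,110,180)]))
E
```

```text
(no output)
```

View pics/near1.png

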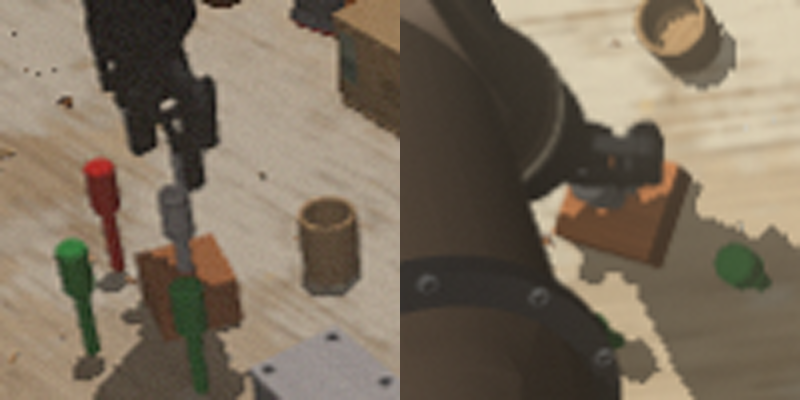

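The crop shows the fingers at scene crop (140,145) and (195,180), straddling the grey head at (175,195), with nothing else in the way. I'll descend and close.

Request:
{"method": "send_rows", "body": {
  "commands": [
    [0, 1.5, 0, 0],
    [0, 3, 0, 0],
    [0, 4.3, 0, 0],
    [0, 5.2, 0, 0],
    [0, 5.4, 0, 0],
    [0, 5.4, 0, 0],
    [0, 5.4, 0, 0]
  ]
}}

```text
t: 3.45
position: [0.5582, 0.2617, 0.073]
eef_rot: [0.706, -0.705, 0.046, -0.048]
wrist_force: [0.6, 0.2, -0.1]
opening: 0.701
```

Request:
{"method": "send_rows", "body": {
  "commands": [
    [0, 0, 0, 0],
    [0, 0, 0, 0],
    [0, 0, 0, 0],
    [0, 0, 0, 0],
    [0, 0, 0, 0],
    [0, 0, 0, 0],
    [0, 0, 0, 0],
    [0, 0, 0, 0]
  ],
  "grip": 1.5,
  "newtons": 60
}}

```text
t: 4.25
position: [0.5586, 0.2617, 0.0736]
eef_rot: [0.706, -0.705, 0.046, -0.048]
wrist_force: [-0.4, -1.7, 5.0]
opening: 0.265
```

Request:
{"method": "send_rows", "body": {
  "commands": [
    [0, -0.5, 0, 0],
    [0, -1.5, 0, 0],
    [0, -3, 0, 0],
    [0, -5, 0, 0],
    [0, -7, 0, 0],
    [0, -8, 0, 0],
    [0, -8, 0, 0],
    [0, -8, 0, 0],
    [0, -8, 0, 0]
  ]
}}

```text
t: 5.15
position: [0.5577, 0.2613, 0.1525]
eef_rot: [0.706, -0.705, 0.047, -0.047]
wrist_force: [0.3, -0.1, -1.0]
opening: 0.262
```

```bash
python3 - <<'E'
from h import *
np.set_printoptions(precision=4,suppress=True)
s=robot.read_state();p=np.array(s['position']);print(s['wrist_force'],p,s['opening'])
E=np.array([.1357,.9907]);c=np.array([.5206,-.0262])
end=c+E*(.060-.0085)   # left end
print('left target',end)
D=np.r_[end-p[:2],0];Rm=rot();print(Rm,'shift cm to left end',Rm.T@D*100)
E
```

```text
[ 0.2514 -0.0984 -0.9971] [0.5577 0.2613 0.1525] 0.26175701230013204
left target [0.5276 0.0248]
[[ 0.9911  0.0011  0.1329]
 [-0.1329  0.001   0.9911]
 [ 0.001  -1.      0.0012]] shift cm to left end [  0.1575  -0.0275 -23.8382]
```

Request:
{"method": "send_rows", "body": {
  "commands": [
    [0, 0, -1, 0],
    [0, 0, -3, 0],
    [0, 0, -6, 0],
    [0.1, 0, -9, 0],
    [0.1, 0, -12, 0],
    [0.1, 0, -15, 0],
    [0.1, 0, -18, 0],
    [0.1, 0, -21, 0],
    [0.2, 0, -23, 0],
    [0.2, 0.5, -23.7, 0],
    [0.2, 1.5, -23.8, 0],
    [0.2, 2, -23.8, 0],
    [0.2, 2, -23.8, 0],
    [0.2, 2, -23.8, 0],
    [0.2, 2, -23.8, 0]
  ]
}}

```text
t: 6.65
position: [0.5283, 0.0259, 0.1323]
eef_rot: [0.706, -0.705, 0.046, -0.047]
wrist_force: [0.4, 0.4, -1.5]
opening: 0.264
```

```bash
python3 - <<'E'
from h import *
t=get('top');s=get('scene')
f=lambda im,u,v:cv2.resize(im['color'][v:v+80,u:u+80,::-1],None,fx=5,fy=5,interpolation=2)
cv2.imwrite('pics/near2.png',np.hstack([f(s,205,170),f(t,225,190)]))
p=np.array(robot.read_state()['position']);print(p)
tip=p-[0,0,.0615]
print(proj(s,[tip,tip+[0,0,.06]]),proj(s,[[.5276,.0248,.054],[.5206+.1357*.06,-.0262+.9907*.06,.054]]))
E
```

```text
[0.52831018 0.02562545 0.13244095]
[[241.33520988 207.65972443]
 [239.97624845 190.73249896]] [[241.72482966 212.49500272]
 [239.90251792 210.90715505]]
```

View pics/near2.png

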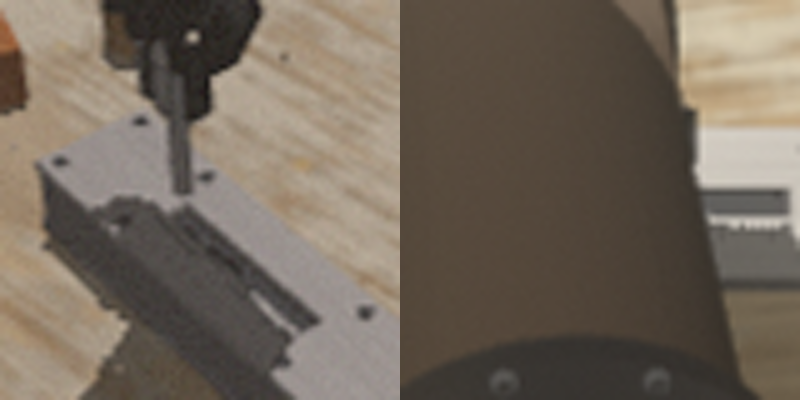

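Scene crop: the tip is at (181,193), image px (240.8,208.3), and the slot's left end is at crop (180,208), close to the prediction. I'll compare pin and slot in the same camera at sub-pixel level.

```bash
python3 - <<'E'
from m import *
s=get('scene');z=.054
s0=cv2.imread('pics/scene0.png')
g0=cv2.cvtColor(s0,cv2.COLOR_BGR2GRAY).astype(np.float32);g=cv2.cvtColor(s['color'],cv2.COLOR_RGB2GRAY).astype(np.float32)
E=np.array([.1357,.9907]);X=np.array([.9907,-.1357]);c=np.array([.5206,-.0262])
w=lambda x,y,z=.054:np.r_[c+X*x+E*y,z]
# profiles across the slot in fixture coords, scene0 (unobstructed) , sampled on cover plane
xs=np.arange(-.02,.0201,.0005)
def prof(P): uv=proj(s,P).astype(np.float32);return cv2.remap(g0,uv[:,:1],uv[:,1:],cv2.INTER_CUBIC).ravel()
a=np.mean([prof([w(x,y) for x in xs]) for y in np.arange(-.045,.046,.005)],0)
print('across',[(round(x*1e3,1),int(v)) for x,v in zip(xs,a)][::3])
ys=np.arange(-.075,.0751,.001);b=np.mean([prof([w(x,y) for y in ys]) for x in(-.004,-.002,0,.002)],0)
print('end+',[(round(x*1e3),int(v)) for x,v in zip(ys,b) if x>.05]);print('end-',[(round(x*1e3),int(v)) for x,v in zip(ys,b) if x<-.05])
# shank edges rows above tip
print(g[196:213,232:250].astype(int))
p=np.array(robot.read_state()['position']);print(p,[proj(s,[p-[0,0,h]])[0] for h in(.04,.05,.06)])
E
```

```text
across [(np.float64(-20.0), 140), (np.float64(-18.5), 139), (np.float64(-17.0), 134), (np.float64(-15.5), 128), (np.float64(-14.0), 127), (np.float64(-12.5), 130), (np.float64(-11.0), 129), (np.float64(-9.5), 120), (np.float64(-8.0), 101), (np.float64(-6.5), 82), (np.float64(-5.0), 72), (np.float64(-3.5), 69), (np.float64(-2.0), 68), (np.float64(-0.5), 66), (np.float64(1.0), 62), (np.float64(2.5), 61), (np.float64(4.0), 70), (np.float64(5.5), 88), (np.float64(7.0), 112), (np.float64(8.5), 132), (np.float64(10.0), 142), (np.float64(11.5), 143), (np.float64(13.0), 141), (np.float64(14.5), 139), (np.float64(16.0), 139), (np.float64(17.5), 138), (np.float64(19.0), 139)]
end+ [(50, 64), (51, 63), (52, 64), (53, 66), (54, 70), (55, 75), (56, 81), (57, 88), (58, 98), (59, 108), (60, 120), (61, 129), (62, 136), (63, 140), (64, 141), (65, 141), (66, 140), (67, 139), (68, 138), (69, 138), (70, 139), (71, 140), (72, 140), (73, 140), (74, 140), (75, 139)]
end- [(-75, 139), (-74, 139), (-73, 140), (-72, 140), (-71, 141), (-70, 141), (-69, 140), (-68, 140), (-67, 140), (-66, 139), (-65, 138), (-64
[... 840 characters left out ...]
48 148 147 143 145 109  75  78  71 107 110  77  61  98 138 148]
 [148 147 149 148 149 148 150 110  72  80  74  93 123 115 103 129 145 149]
 [148 148 149 148 147 151 150 112  72  78  72  88 134 145 139 145 148 148]
 [151 145 146 149 150 148 149 128  86  76  71  98 131 145 145 147 147 147]
 [101 131 153 149 149 149 149 143 128 120 128 137 142 149 145 145 147 147]
 [ 70  90 104 104 133 149 151 150 148 131 119 137 148 144 144 143 143 147]
 [ 80  79  75  75  86 134 153 140 129 106  83 108 136 149 145 145 147 144]
 [ 80  80  81  74  71  93 116 109  89  76  69  73 103 139 152 145 147 143]]
[0.5283 0.0255 0.1324] [array([240.8756, 201.7653]), array([241.0984, 204.5418]), array([241.3185, 207.2865])]
```

Request:
{"method": "send_rows", "body": {
  "commands": [
    [0, 0.4, -0.1, 0],
    [0, 0.8, -0.1, 0],
    [0, 1.1, -0.1, 0],
    [0, 1.3, -0.1, 0],
    [0, 1.4, -0.1, 0],
    [0, 1.4, -0.1, 0],
    [0, 1.4, -0.1, 0]
  ]
}}

```text
t: 7.5
position: [0.5282, 0.0245, 0.1185]
eef_rot: [0.706, -0.705, 0.046, -0.047]
wrist_force: [-0.5, -0.5, -1.0]
opening: 0.267
```

Request:
{"method": "send_rows", "body": {
  "commands": [
    [0, 0.05, 0, 0],
    [0, 0.1, 0, 0],
    [0, 0.15, 0, 0],
    [0, 0.2, 0, 0],
    [0, 0.25, 0, 0],
    [0, 0.3, 0, 0],
    [0, 0.35, 0, 0],
    [0, 0.4, 0, 0],
    [0, 0.4, 0, 0]
  ]
}}

```text
t: 8.4
position: [0.5282, 0.0245, 0.1144]
eef_rot: [0.706, -0.705, 0.046, -0.047]
wrist_force: [0.2, -1.1, -1.8]
opening: 0.266
```

Request:
{"method": "send_rows", "body": {
  "commands": [
    [0, 0.05, 0, 0],
    [0, 0.1, 0, 0],
    [0, 0.15, 0, 0],
    [0, 0.2, 0, 0],
    [0, 0.25, 0, 0],
    [0, 0.3, 0, 0],
    [0, 0.35, 0, 0],
    [0, 0.4, 0, 0],
    [0, 0.4, 0, 0]
  ]
}}

```text
t: 9.3
position: [0.5282, 0.0245, 0.1103]
eef_rot: [0.706, -0.705, 0.046, -0.047]
wrist_force: [-0.3, -0.1, -1.8]
opening: 0.269
```

Request:
{"method": "send_rows", "body": {
  "commands": [
    [0, 0.05, 0, 0],
    [0, 0.1, 0, 0],
    [0, 0.15, 0, 0],
    [0, 0.2, 0, 0],
    [0, 0.25, 0, 0],
    [0, 0.3, 0, 0],
    [0, 0.3, 0, 0]
  ]
}}

```text
t: 10.0
position: [0.5282, 0.0245, 0.1074]
eef_rot: [0.706, -0.705, 0.046, -0.047]
wrist_force: [0.6, -0.1, 1.0]
opening: 0.265
```

Request:
{"method": "send_rows", "body": {
  "commands": [
    [0, 0.03, 0, 0],
    [0, 0.06, 0, 0],
    [0, 0.09, 0, 0],
    [0, 0.1, 0, 0],
    [0, 0.1, 0, 0],
    [0, 0.1, 0, 0]
  ]
}}

```text
t: 10.6
position: [0.5283, 0.0245, 0.1065]
eef_rot: [0.706, -0.705, 0.046, -0.047]
wrist_force: [-0.4, 0.2, 1.7]
opening: 0.266
```

```bash
cat > st.py <<'E'
from h import *
np.set_printoptions(precision=4,suppress=True)
s=robot.read_state();p=np.array(s['position']);d=p[:2]-[.5206,-.0262]
print('t',s['t'],'fix x,y mm',1e3*d@[.9907,-.1357],1e3*d@[.1357,.9907],'z',p[2]*1e3,'F tool',rot().T@np.array(s['wrist_force']),'tq',s['torque'],s['opening']*85.4)
E
python3 st.py; python3 -c "
from h import *;print(rot().round(4))"
```

```text
t 10.6 fix x,y mm 0.7083210267920809 51.28280790500134 z 106.45078551280338 F tool [-0.3923 -1.6574  0.1856] tq [-0.0063  0.1963 -0.0311] 22.69059145904789
[[ 0.9912  0.0016  0.1325]
 [-0.1325  0.0011  0.9912]
 [ 0.0014 -1.      0.0013]]
```

Request:
{"method": "send_rows", "body": {
  "commands": [
    [0, 0.01, -0.1, 0],
    [-0.01, 0.01, -0.3, 0],
    [-0.02, 0.02, -0.5, 0],
    [-0.03, 0.02, -0.7, 0],
    [-0.04, 0.02, -0.9, 0],
    [-0.05, 0.02, -1.0, 0],
    [-0.05, 0.02, -1.0, 0],
    [-0.05, 0.02, -1.0, 0]
  ]
}}

```text
t: 11.4
position: [0.5265, 0.0143, 0.1063]
eef_rot: [0.706, -0.705, 0.046, -0.048]
wrist_force: [0.7, 1.0, 2.1]
opening: 0.263
```

```bash
python3 st.py
```

```text
t 11.4 fix x,y mm 0.33906458609760015 40.96994276926009 z 106.26486331192922 F tool [ 0.6002 -2.1115  1.1373] tq [ 0.2541 -0.2058  0.0518] 22.472195903547274
```

Request:
{"method": "send_rows", "body": {
  "commands": [
    [0, 0, -0.1, 0],
    [0, 0, -0.2, 0],
    [0, 0, -0.2, 0]
  ]
}}

```text
t: 11.7
position: [0.5262, 0.0123, 0.1063]
eef_rot: [0.706, -0.705, 0.046, -0.048]
wrist_force: [0.0, 2.1, 2.9]
opening: 0.263
```

Request:
{"method": "send_rows", "body": {
  "commands": [
    [0, 0, -0.1, 0],
    [0, 0, -0.2, 0],
    [0, 0, -0.2, 0]
  ]
}}

```text
t: 12.0
position: [0.5258, 0.0102, 0.1062]
eef_rot: [0.706, -0.705, 0.047, -0.048]
wrist_force: [0.2, 2.0, 2.2]
opening: 0.262
```

Request:
{"method": "send_rows", "body": {
  "commands": [
    [0, 0, -0.1, 0],
    [0, 0, -0.2, 0],
    [0, 0, -0.2, 0]
  ]
}}

```text
t: 12.3
position: [0.5255, 0.008, 0.1062]
eef_rot: [0.706, -0.705, 0.047, -0.048]
wrist_force: [0.4, 1.8, 2.4]
opening: 0.261
```

Request:
{"method": "send_rows", "body": {
  "commands": [
    [0, 0, -0.1, 0],
    [0, 0, -0.2, 0],
    [0, 0, -0.2, 0]
  ]
}}

```text
t: 12.6
position: [0.5252, 0.0057, 0.1063]
eef_rot: [0.706, -0.705, 0.047, -0.048]
wrist_force: [0.3, 0.9, 2.2]
opening: 0.266
```

Request:
{"method": "send_rows", "body": {
  "commands": [
    [0, 0, -0.1, 0],
    [0, 0, -0.2, 0],
    [0, 0, -0.2, 0]
  ]
}}

```text
t: 12.9
position: [0.5249, 0.0035, 0.1062]
eef_rot: [0.706, -0.705, 0.047, -0.048]
wrist_force: [0.3, 1.5, 2.5]
opening: 0.266
```

Request:
{"method": "send_rows", "body": {
  "commands": [
    [0, 0, -0.1, 0],
    [0, 0, -0.2, 0],
    [0, 0, -0.2, 0]
  ]
}}

```text
t: 13.2
position: [0.5246, 0.0013, 0.1062]
eef_rot: [0.706, -0.705, 0.047, -0.048]
wrist_force: [0.0, 1.2, 3.1]
opening: 0.261
```

Request:
{"method": "send_rows", "body": {
  "commands": [
    [0, 0, -0.1, 0],
    [0, 0, -0.2, 0],
    [0, 0, -0.2, 0]
  ]
}}

```text
t: 13.5
position: [0.5243, -0.0009, 0.1062]
eef_rot: [0.706, -0.705, 0.047, -0.048]
wrist_force: [-0.4, 2.1, 1.8]
opening: 0.265
```

Request:
{"method": "send_rows", "body": {
  "commands": [
    [0, 0, -0.1, 0],
    [0, 0, -0.2, 0],
    [0, 0, -0.2, 0]
  ]
}}

```text
t: 13.8
position: [0.524, -0.0031, 0.1062]
eef_rot: [0.706, -0.705, 0.047, -0.048]
wrist_force: [0.5, 2.5, 2.0]
opening: 0.269
```

Request:
{"method": "send_rows", "body": {
  "commands": [
    [0, 0, -0.1, 0],
    [0, 0, -0.2, 0],
    [0, 0, -0.2, 0]
  ]
}}

```text
t: 14.1
position: [0.5237, -0.0053, 0.1062]
eef_rot: [0.706, -0.705, 0.047, -0.048]
wrist_force: [0.3, 0.3, 2.1]
opening: 0.264
```

Request:
{"method": "send_rows", "body": {
  "commands": [
    [0, 0, -0.1, 0],
    [0, 0, -0.2, 0],
    [0, 0, -0.2, 0]
  ]
}}

```text
t: 14.4
position: [0.5234, -0.0075, 0.1062]
eef_rot: [-0.705, 0.706, -0.047, 0.048]
wrist_force: [0.5, 2.2, 3.0]
opening: 0.262
```

Request:
{"method": "send_rows", "body": {
  "commands": [
    [0, 0, -0.1, 0],
    [0, 0, -0.2, 0],
    [0, 0, -0.2, 0]
  ]
}}

```text
t: 14.7
position: [0.5231, -0.0097, 0.1062]
eef_rot: [-0.705, 0.706, -0.047, 0.048]
wrist_force: [0.5, 1.9, 2.6]
opening: 0.265
```

Request:
{"method": "send_rows", "body": {
  "commands": [
    [0, 0, -0.1, 0],
    [0, 0, -0.2, 0],
    [0, 0, -0.2, 0]
  ]
}}

```text
t: 15.0
position: [0.5228, -0.012, 0.1062]
eef_rot: [-0.705, 0.706, -0.047, 0.048]
wrist_force: [-0.0, 1.2, 2.8]
opening: 0.268
```

Request:
{"method": "send_rows", "body": {
  "commands": [
    [0, 0, -0.1, 0],
    [0, 0, -0.2, 0],
    [0, 0, -0.2, 0]
  ]
}}

```text
t: 15.3
position: [0.5225, -0.0142, 0.1062]
eef_rot: [-0.705, 0.706, -0.048, 0.048]
wrist_force: [-0.1, 1.8, 2.7]
opening: 0.267
```

```bash
python3 st.py
```

```text
t 15.3 fix x,y mm 0.2133940882946867 12.1865226970073 z 106.24402104387231 F tool [-0.2973 -2.7119  1.7562] tq [ 0.4488 -0.0691 -0.0214] 22.780615456143746
```

Request:
{"method": "send_rows", "body": {
  "commands": [
    [0, 0, -0.1, 0],
    [0, 0, -0.2, 0],
    [0, 0, -0.2, 0]
  ]
}}

```text
t: 15.6
position: [0.5221, -0.0164, 0.1062]
eef_rot: [-0.705, 0.706, -0.048, 0.048]
wrist_force: [0.9, 2.0, 2.6]
opening: 0.266
```

Request:
{"method": "send_rows", "body": {
  "commands": [
    [0, 0, -0.1, 0],
    [0, 0, -0.2, 0],
    [0, 0, -0.2, 0]
  ]
}}

```text
t: 15.9
position: [0.5218, -0.0186, 0.1062]
eef_rot: [-0.705, 0.706, -0.048, 0.049]
wrist_force: [1.5, 1.4, 2.2]
opening: 0.263
```

Request:
{"method": "send_rows", "body": {
  "commands": [
    [0, 0, -0.1, 0],
    [0, 0, -0.2, 0],
    [0, 0, -0.2, 0]
  ]
}}

```text
t: 16.2
position: [0.5215, -0.0208, 0.1062]
eef_rot: [-0.705, 0.706, -0.048, 0.049]
wrist_force: [1.0, 1.7, 3.3]
opening: 0.264
```

Request:
{"method": "send_rows", "body": {
  "commands": [
    [0, 0, -0.1, 0],
    [0, 0, -0.2, 0],
    [0, 0, -0.2, 0]
  ]
}}

```text
t: 16.5
position: [0.5212, -0.023, 0.1062]
eef_rot: [-0.705, 0.706, -0.048, 0.049]
wrist_force: [0.1, 2.0, 1.8]
opening: 0.268
```

Request:
{"method": "send_rows", "body": {
  "commands": [
    [0, 0, -0.1, 0],
    [0, 0, -0.2, 0],
    [0, 0, -0.2, 0]
  ]
}}

```text
t: 16.8
position: [0.5209, -0.0252, 0.1062]
eef_rot: [-0.705, 0.706, -0.048, 0.049]
wrist_force: [0.7, 2.1, 2.6]
opening: 0.266
```

Request:
{"method": "send_rows", "body": {
  "commands": [
    [0, 0, -0.1, 0],
    [0, 0, -0.2, 0],
    [0, 0, -0.2, 0]
  ]
}}

```text
t: 17.1
position: [0.5206, -0.0274, 0.1062]
eef_rot: [-0.705, 0.706, -0.048, 0.049]
wrist_force: [0.1, 1.4, 2.9]
opening: 0.261
```

Request:
{"method": "send_rows", "body": {
  "commands": [
    [0, 0, -0.1, 0],
    [0, 0, -0.2, 0],
    [0, 0, -0.2, 0]
  ]
}}

```text
t: 17.4
position: [0.5203, -0.0297, 0.1062]
eef_rot: [-0.705, 0.706, -0.048, 0.049]
wrist_force: [-0.2, 1.6, 2.7]
opening: 0.263
```

Request:
{"method": "send_rows", "body": {
  "commands": [
    [0, 0, -0.1, 0],
    [0, 0, -0.2, 0],
    [0, 0, -0.2, 0]
  ]
}}

```text
t: 17.7
position: [0.5195, -0.0324, 0.1059]
eef_rot: [-0.705, 0.706, -0.049, 0.049]
wrist_force: [-0.8, -0.2, -1.7]
opening: 0.264
```

Request:
{"method": "send_rows", "body": {
  "commands": [
    [0, 0, -0.1, 0],
    [0, 0, -0.2, 0],
    [0, 0, -0.2, 0]
  ]
}}

```text
t: 18.0
position: [0.5189, -0.0348, 0.1058]
eef_rot: [-0.705, 0.706, -0.049, 0.049]
wrist_force: [-0.5, 0.1, -0.5]
opening: 0.266
```

```bash
python3 st.py
```

```text
t 18.0 fix x,y mm -0.4950572114028455 -8.756067511088954 z 105.77102021714077 F tool [-0.4841  0.4608  0.0482] tq [-0.0355  0.0272 -0.0408] 22.757630475496118
```

The pressure fell from about +2.5 N to −1 N at y ≈ −6 to −9 mm, so the pin is over the socket. I'll back up 1 mm to centre it and ease it down.

Request:
{"method": "send_rows", "body": {
  "commands": [
    [0.02, 0, 0.1, 0],
    [0.02, 0.05, 0.1, 0],
    [0.02, 0.1, 0.1, 0],
    [0.02, 0.15, 0.1, 0],
    [0.02, 0.2, 0.1, 0],
    [0.02, 0.2, 0.1, 0]
  ]
}}

```text
t: 18.6
position: [0.5192, -0.0338, 0.1037]
eef_rot: [-0.705, 0.706, -0.049, 0.049]
wrist_force: [0.2, 0.5, 0.1]
opening: 0.267
```

```bash
python3 st.py
```

```text
t 18.6 fix x,y mm -0.3255769531637666 -7.712685944956228 z 103.68490906946062 F tool [ 0.113  -0.114   0.4804] tq [0.028  0.0184 0.0256] 22.814191088503
```

Request:
{"method": "send_rows", "body": {
  "commands": [
    [0, 0.1, 0, 0],
    [0, 0.2, 0, 0],
    [0, 0.3, 0, 0],
    [0, 0.4, 0, 0],
    [0, 0.5, 0, 0],
    [0, 0.5, 0, 0]
  ]
}}

```text
t: 19.2
position: [0.5192, -0.0338, 0.0985]
eef_rot: [-0.705, 0.706, -0.049, 0.049]
wrist_force: [0.0, -0.0, -1.0]
opening: 0.264
```

```bash
python3 st.py
```

```text
t 19.2 fix x,y mm -0.35884399492598923 -7.694629517397722 z 98.54856520504329 F tool [ 0.0381  0.9532 -0.0291] tq [-0.0484 -0.0569  0.0182] 22.521435573459012
```

Free. I'll go 13 mm further, then finish in small steps.

Request:
{"method": "send_rows", "body": {
  "commands": [
    [0, 0.15, 0, 0],
    [0, 0.3, 0, 0],
    [0, 0.45, 0, 0],
    [0, 0.6, 0, 0],
    [0, 0.75, 0, 0],
    [0, 0.9, 0, 0],
    [0, 1.05, 0, 0],
    [0, 1.2, 0, 0],
    [0, 1.3, 0, 0],
    [0, 1.3, 0, 0]
  ]
}}

```text
t: 20.2
position: [0.5191, -0.0338, 0.0854]
eef_rot: [-0.705, 0.706, -0.049, 0.049]
wrist_force: [0.5, -0.7, -1.5]
opening: 0.261
```

Request:
{"method": "send_rows", "body": {
  "commands": [
    [0, 0.03, 0, 0],
    [0, 0.06, 0, 0],
    [0, 0.1, 0, 0],
    [0, 0.1, 0, 0]
  ]
}}

```text
t: 20.6
position: [0.5192, -0.0338, 0.0844]
eef_rot: [-0.705, 0.706, -0.049, 0.049]
wrist_force: [1.0, 0.1, -1.0]
opening: 0.264
```

```bash
python3 st.py
```

```text
t 20.6 fix x,y mm -0.3912700565241389 -7.7336854380725155 z 84.41706340414606 F tool [0.9786 1.0356 0.219 ] tq [ 0.0727 -0.0471 -0.0263] 22.540089713977675
```

Request:
{"method": "send_rows", "body": {
  "commands": [
    [0, 0.03, 0, 0],
    [0, 0.06, 0, 0],
    [0, 0.06, 0, 0]
  ]
}}

```text
t: 20.9
position: [0.5191, -0.0339, 0.0838]
eef_rot: [-0.705, 0.706, -0.049, 0.049]
wrist_force: [0.9, -0.3, -0.9]
opening: 0.264
```

Request:
{"method": "send_rows", "body": {
  "commands": [
    [0, 0.03, 0, 0],
    [0, 0.06, 0, 0],
    [0, 0.06, 0, 0]
  ]
}}

```text
t: 21.2
position: [0.5192, -0.0338, 0.0833]
eef_rot: [-0.705, 0.706, -0.049, 0.049]
wrist_force: [-1.1, 0.5, 1.4]
opening: 0.265
```

```bash
python3 st.py
```

```text
t 21.2 fix x,y mm -0.32890838522193805 -7.724156876123809 z 83.25972787957123 F tool [-1.1164 -1.438   0.3059] tq [0.0365 0.0616 0.0256] 22.637258448700365
```

Request:
{"method": "send_rows", "body": {
  "commands": [
    [0, 0.03, 0, 0],
    [0, 0.06, 0, 0],
    [0, 0.08, 0, 0],
    [0, 0.08, 0, 0]
  ]
}}

```text
t: 21.6
position: [0.5192, -0.0338, 0.0825]
eef_rot: [-0.705, 0.706, -0.049, 0.049]
wrist_force: [-0.2, -0.5, 2.5]
opening: 0.263
```

```bash
python3 st.py
```

```text
t 21.6 fix x,y mm -0.3215881537094127 -7.729871317697824 z 82.48889136114751 F tool [-0.1691 -2.4728 -0.4961] tq [ 0.0816  0.0694 -0.0378] 22.450148535344997
```

The pin is seated: the floor is firm, then the bar springs at about 1 N/mm. I'll ease off, open and retreat.

Request:
{"method": "send_rows", "body": {
  "commands": [
    [0, -0.04, 0, 0],
    [0, -0.07, 0, 0],
    [0, -0.07, 0, 0]
  ]
}}

```text
t: 21.9
position: [0.5192, -0.0339, 0.0832]
eef_rot: [-0.705, 0.706, -0.049, 0.049]
wrist_force: [0.4, -0.3, 1.4]
opening: 0.268
```

Request:
{"method": "send_rows", "body": {
  "commands": [
    [0, 0, 0, 0],
    [0, 0, 0, 0],
    [0, 0, 0, 0],
    [0, 0, 0, 0],
    [0, 0, 0, 0],
    [0, 0, 0, 0],
    [0, 0, 0, 0]
  ],
  "grip": 5.5
}}

```text
t: 22.6
position: [0.5192, -0.0338, 0.0832]
eef_rot: [-0.705, 0.706, -0.049, 0.049]
wrist_force: [0.9, 0.6, 0.7]
opening: 0.643
```

Request:
{"method": "send_rows", "body": {
  "commands": [
    [0, -1, 0, 0],
    [0, -3, 0, 0],
    [0, -6, 0, 0],
    [0, -9, 0, 0],
    [0, -12, 0, 0],
    [0, -14, 0, 0],
    [0, -14, 0, 0],
    [0, -14, 0, 0]
  ]
}}

```text
t: 23.4
position: [0.5194, -0.0335, 0.2237]
eef_rot: [-0.705, 0.706, -0.049, 0.049]
wrist_force: [-0.9, -0.1, -0.5]
opening: 0.642
```

Request:
{"method": "send_rows", "body": {
  "commands": [
    [0, 0, 1, 0],
    [0, 0, 4, 0],
    [0, 0, 8, 0],
    [0, 0, 12, 0],
    [0, 0, 16, 0],
    [0, 0, 20, 0],
    [0, 0, 22, 0],
    [0, 0, 22, 0],
    [0, 0, 22, 0]
  ]
}}

```text
t: 24.3
position: [0.5489, 0.1848, 0.2221]
eef_rot: [-0.704, 0.707, -0.049, 0.048]
wrist_force: [0.1, 0.1, 0.8]
opening: 0.642
```

```bash
python3 - <<'E'
from h import *
t=get('top');s=get('scene','scene9.png')
f=lambda im,u,v:cv2.resize(im['color'][v:v+100,u:u+100,::-1],None,fx=4,fy=4,interpolation=2)
cv2.imwrite('pics/fin.png',np.hstack([f(s,205,160),f(t,230,180)]))
c=np.array([.5206,-.0262])+np.array([.1357,.9907])*-.0077
print(proj(s,[[*c,.122],[*c,.082]]),proj(t,[[*c,.122]]),robot.read_state()['wrist_force'])
E
```

```text
[[253.75845963 204.90150393]
 [254.3709268  216.27525753]] [[281.7336837  225.20717397]] [ 0.42710797 -1.0608483  -0.65777011]
```

View pics/fin.png

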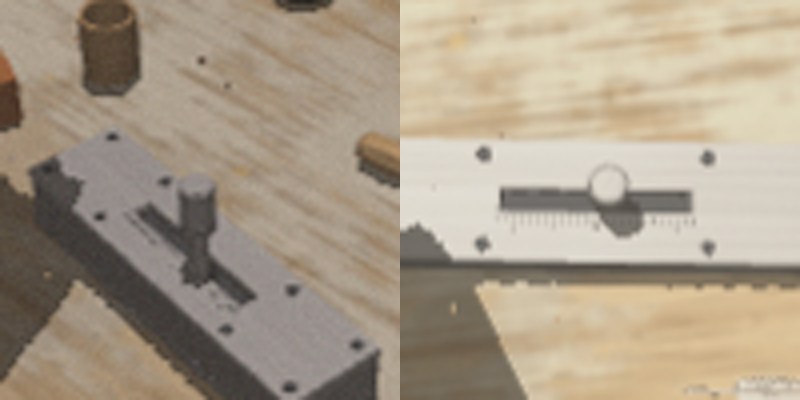

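View pics/scene9.png

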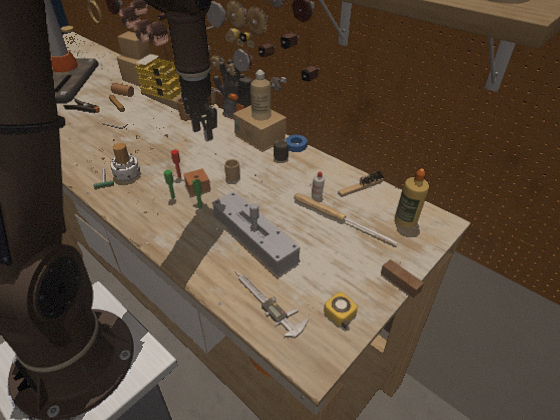

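The pin stands upright in the slot. Its head top is at scene (253.8,206) and top (281.4,225.6), within about 1 px of the fully home prediction. The cup (232,170), tape (341,307), offcut (402,277) and look-alikes are where they were.

```bash
python3 -c "
from bench import robot;print(robot.sign_off())"
```

```text
the job is handed in; nothing more can be done
None
```

The stop pin is in the hidden socket, fully home and standing upright on its own, and the job is handed in. The robot clock read about 24 s of the 58 s allowed.

- **Route:** I lifted the grey pin out of its block and set its tip on the bar about 2–3 mm short of touching the slot's left end. I then slid it toward the other end at roughly 3–4 N. The pressure fell away about 6–9 mm past the middle, on the right-hand side. I overshot slightly and backed up 1 mm to centre the pin. It then went down freely to firm contact at the floor, and I pushed with about 4 N.
- **Last checks:** The head is within about 1 pixel (2–3 mm) of its fully-home position in both views. By eye, the cup, tape measure, offcut and look-alikes are where they were, and the gripper is clear of everything. The highest wrist force I read was about 5 N, while gripping the pin. The forces are readings from the end of each move, so a brief peak in between would not show.
- **Disagreements:** The two cameras differed by about 1 mm on where the slot lies, within the stated calibration. No check failed.

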